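# Turn the plaster mould about the corner post and seat it in the casting jig

## Task

Push the square plaster mould against the round post so that it turns a quarter turn about it, anticlockwise seen from above, sliding flat on the board and leaning on the post as it turns. Then push it into the corner of the jig, flush along the side bar and fully home against the end bar, with its pouring mouth facing the open front of the jig, and hold it pressed against the end bar with a push of about 12 N for a good half second. Plaster chips: never push on it with more than 20 N, never lift or tip it, and leave everything else where it is.

Things in the scene. Friction and masses are not known exactly. Their poses are not given: they have to be found in the camera images.
- jig: fixed plywood board, 300 (x) by 310 mm (y), 18 mm thick, with post and bars. Origin on the table, 150 mm from near and far edges, 135 mm from the left edge. x points away from the robot to the end bar (its -x side is the open front), y left to the side bar, z up; yaw varies. A mould fully home in the bars' corner has its origin at jig (70, 10) mm, axes parallel to the jig's
- post: fixed round steel post, 20 mm diameter, 45 mm high above the board, at the near (robot side) end of the side bar. Origin: centre of its foot on the board's top (18 mm above the table), at jig (30, 70) mm. Its side is tangent to the side bar's inner face, so a block turned about it can be slid in along the bar
- side_bar: fixed dark wooden bar 102 mm along jig x, 20 mm wide, 30 mm high above the board; its inner face (towards jig -y) is at jig y = +60 mm, it runs from x 38 to 140 mm. Origin: centre of its underside
- end_bar: fixed dark wooden bar 140 mm along jig y, 20 mm wide, 30 mm high above the board; its inner face (towards jig -x) is at jig x = +120 mm, it runs from y -80 to +60 mm. Origin: centre of its underside
- mould: loose square plaster mould 100 x 100 x 40 mm high, 0.28 to 0.48 kg, on the board in front of the post. Its top has a hollow 60 x 60 x 12 mm deep; a channel 24 mm wide, the mouth, leaves it through one side. Origin: centre of underside; -x points out of the mouth. At first it faces jig +y within 7 degrees; the far face is 1 to 25 mm short of the post, which is 5 to 40 mm in from its left corner
- mouth (a point): middle of the mould's mouth: on the side face, at the floor of the channel, 50 mm from the mould's axis along its -x and 28 mm above its underside
- test_disc: bystander: flat round fired-clay disc, 44 mm across, 9 mm thick, lying on the board to the right; origin centre of underside
- wood_rib: bystander: flat dark wooden scraper 75 x 28 x 9 mm lying on the board to the right; origin centre of underside
- small_mould: bystander: small square plaster block 60 x 60 x 30 mm on the table to the left of the board; origin centre of underside
- slip_jar: bystander: clay-grey open jar, 80 mm across, 85 mm high, on the table left of the board; origin centre of underside
- bottle: bystander: amber glass bottle, 60 mm across, 220 mm high, on the table at the left; origin centre of underside
- bisque_bowl: bystander: fired-clay bowl 110 mm across, 50 mm high, on the table right of the board; origin centre of underside
- brush: bystander: brush lying on the table at the far right; origin at its underside
Not all that is in view belongs to the job. What is shaped like the mould but turquoise is not meant.

How it is judged (in metres and radians):
On the way, in this order (a step that is already met when the one before it is completed fails the run):
1. the mould, about half turned (between 25 and 65 degrees from the jig's directions), leans on the post with more than 0.3 N for 0.1 s (contact force between mould and post above 0.3 N and angle between the x axis of mould and the x axis of jig, either way round between 0.436 and 1.134 rad), for 0.1 s.
2. the quarter-turned mould (within 6 degrees, mouth to the open front) touches the end bar (over 1 N) while the fingers push on it with more than 8 N, for 0.3 s (contact force between mould and end_bar above 1 N and contact force between the fingers and mould above 8 N and angle between the x axis of mould and the x axis of jig, either way round below 0.1 rad and x of mouth in the frame of jig below 0.04 m), for 0.3 s.
At the end, for the whole second after the job is handed in: the mould lies flat in the jig's corner, within 2 mm of touching the side bar and the end bar (its origin within 2 mm of jig (70, 10) mm both ways), square to the jig within 1.7 degrees (0.03 rad), mouth towards the jig's open front (-x), at rest (x of mould in the frame of jig between 0.068 and 0.072 m and y of mould in the frame of jig between 0.008 and 0.012 m and z of mould in the frame of jig below 0.02 m and angle between the x axis of mould and the x axis of jig, either way round below 0.03 rad and x of mouth in the frame of jig below 0.03 m and linear speed of mould below 0.01 m/s).
It fails at once if the robot pushes on the mould with more than 20 N (contact force between any of the fingers, the arm and mould above 20 N).
It fails at once if the mould is lifted more than 8 mm off the board or tipped more than 11 degrees (z of mould in the frame of jig above 0.026 m or angle between mould's own z axis and vertical above 0.2 rad).
It fails at once if a bystander is moved more than 20 mm (distance of any of test_disc, wood_rib, small_mould, slip_jar, bottle, bisque_bowl, brush from where it was at the start of the episode above 0.02 m).
It also fails if it takes over 72 s, if anything falls off the work surface, if the arm or the gripper's body presses on something with over 40 N, if the wrist force passes 120 N, or if a joint passes its speed limit or range.

## Robot

A 6-joint arm with a two-finger parallel gripper is mounted at the origin on the work surface. World frame = base frame: x ahead of the robot, y to its left, z up, the work surface at z = 0. Lengths are in m, angles in degrees, forces in N, time in s.
With the tool pointing down it reaches from about 0.25 to 0.725 m from the base axis. Payload 9.7 kg.
Tool frame: the origin (TCP) lies midway between the tips of the shut fingers; the grasp point (between the pads) lies 19 mm behind it; z points along the fingers, y is the line along which they close (so a half turn about z gives the same grasp; the last joint's range is limited). The gripper opens to 85 mm and grips with 20 to 120 N. Pads are 22 mm wide; open, the fingers measure 114 mm over their backs; the gripper's body (76 mm by 85 mm) begins 54 mm behind the grasp point. The pads swing forward as they close: fully open they stand 13 mm farther back than shut.
Start: joints at [-73.224, 4.979, 10.078, 95.1, 0, 90], TCP at [0.159, -0.527, 0.231] pointing down, gripper open.
Joint ranges: [-179.16, 179.16], [-48.56, 103.87], [-65.8, 70.77], [-126.05, 130.52], [-82.76, 87.17], [-180, 180]. Speed limits (degrees/s): [127.2, 127.2, 147.25, 180, 180, 180].

## Interface

Orientations are given as [roll, pitch, yaw] about the fixed x, y, z axes, in that order (R = Rz(yaw) Ry(pitch) Rx(roll)).
In Python, from workcell import * gives the robot as it stands.
- The arm moves only by the tool servo_tool, never from a script. Its argument "moves" is a list of rows, each a list of 4 numbers: the shift along the world's x, y, z in shares of 80 cm (1.0 is 80 cm), then the turn about the world's z in normalised numbers (1 is pi/2 rad). A call has 1 to 20 rows; each row is the pose to reach, as a shift and turn from the pose commanded when the call began; what a row does not reach only later rows make up. A row lasts 1/12 s, in which the tool goes at most 41.7 mm and 7.16 degrees, less where a joint would pass 70% of its speed; a pose out of reach is approached as far as the arm can. A shift or turn number past 1, either way, is cut back to 1. A call with a gripper value outside its range is refused whole. "claw" is the closure, from 0 (fully open) to 1 (shut), set as the call begins (left out, the last holds). The fingers move at their own pace and stop on an object; "force" is the grip in N (left out, the last holds). Time passes only in rows, so rows that repeat a pose let the fingers close. It gives the time, the measured TCP pose, the force, the opening and the grip force at its end, in the units of the state.
- get_obs(): the state, without advancing time (a new reading comes with each control period).
- camera(name): name is "scene" or "top"; returns the picture (480x640x3 uint8, red, green, blue); there is no depth.
- get_calibration(name): a dict with "fx", "fy", "cx", "cy" (pixels), "rvec" (rotation vector, rad) and "tvec" (3), from world to camera coordinates, as OpenCV has them. Camera axes: x right, y down, z forward; pixel columns grow to the right and rows downward; lengths in m; the calibration is good to about 2 mm. A picture is of the moment at which its call begins. get_calibration takes no time and is no camera call.
- job_done(): hands the job in; it is judged then, once.
The state is a dict: "time": time; "q": joint angles; "qd": joint speeds; "joint_efforts": joint torques, N m; "ee_pos": TCP position; "tcp_rot": TCP orientation; "wrist_force": force on the tool from outside, world axes, zero at the start; "torque": the same for the moment, N m; "opening": finger opening in m; "grasp_force": force on a finger pad.
Only numpy, scipy, OpenCV 4.12 (cv2) and the standard library are available. Lean on these libraries where they do the work, as an engineer would, in place of code of your own. Each camera call takes 0.05 s, during which the arm holds its last target. There are 200 camera calls.

## Working session

There is one attempt and no reset: what is moved stays moved. The work goes in short steps, Python scripts to look and compute and a tool call to move; the robot and the scene stay as the last step left them, time stands still between calls to the robot, and variables do not carry over. Pictures are saved under pics/ and viewed, at most 10 in all, crops included, and the job is handed in when it is done.

Besides the shell and the picture viewer there is one more tool, called after "Request:" as name(argument=value, ...), one argument or row to a line, values as JSON. servo_tool: Moves the arm, as the interface text tells. Its arguments: {"type":"object","properties":{"moves":{"type":"array","items":{"type":"array","items":{"type":"number"}}},"claw":{"type":"number"},"force":{"type":"number"}},"required":["moves"]}

```bash
ls; mkdir -p pics
python3 - <<'E'
from workcell import *
import cv2,numpy as np
for n in("top","scene"):
    c=camera(n); cv2.imwrite(f"pics/{n}0.png",c[:,:,::-1]); k=get_calibration(n)
    R=cv2.Rodrigues(np.array(k["rvec"]))[0]; print(n,k, -R.T@np.array(k["tvec"]))
o=get_obs();print(o)
E
```

```text
pics
top {'fx': 603.156558826, 'fy': 603.156558826, 'cx': 321.1799637325252, 'cy': 240.81943541517907, 'rvec': array([ 2.17558979, -2.183861  ,  0.10240499]), 'tvec': array([0.02346853, 0.45128392, 1.51483252])} [0.31734063 0.03186956 1.54829092]
scene {'fx': 443.91111470502176, 'fy': 443.91111470502176, 'cx': 317.96036027283424, 'cy': 238.8538591511678, 'rvec': array([ 2.3500008 ,  0.59122444, -0.20597249]), 'tvec': array([-0.40123072, -0.09206168,  1.27912699])} [ 0.77412265 -0.6313816   0.89873172]
{'time': 0.1, 'q': array([-7.32236200e+01,  5.00964955e+00,  1.00390264e+01,  9.51015874e+01,
       -4.57541414e-05,  9.00013843e+01]), 'qd': array([-0.06098413, -0.11420226,  0.09811226,  0.07011377,  0.0019247 ,
        0.06841167]), 'joint_efforts': array([-2.44842349e-04, -5.21561229e+01,  4.65652299e+01,  1.59715506e-02,
       -4.93456719e-05, -7.62344854e-06]), 'ee_pos': array([ 0.15868709, -0.52638194,  0.23063795]), 'tcp_rot': array([-1.79927789e+02,  4.74987927e-05,  1.67749958e+01]), 'wrist_force': array([ 0.3595586 ,  0.17830944, -0.38017276]), 'torque': array([ 0.01084813, -0.06769338,  0.06945323]), 'grasp_force': 0.0, 'opening': 0.08520432519126526}
```

View pics/top0.png

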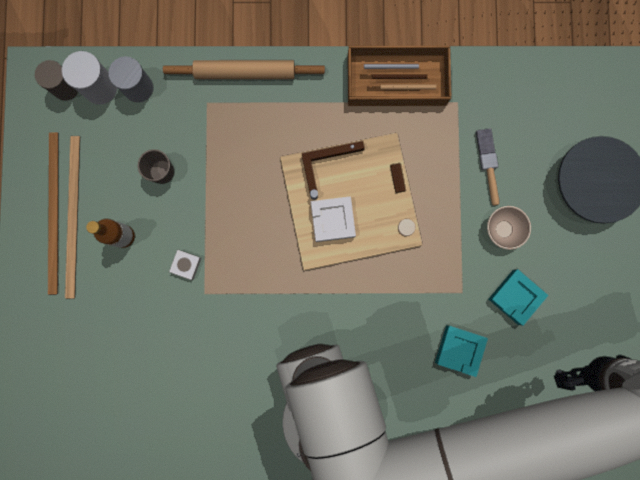

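View pics/scene0.png

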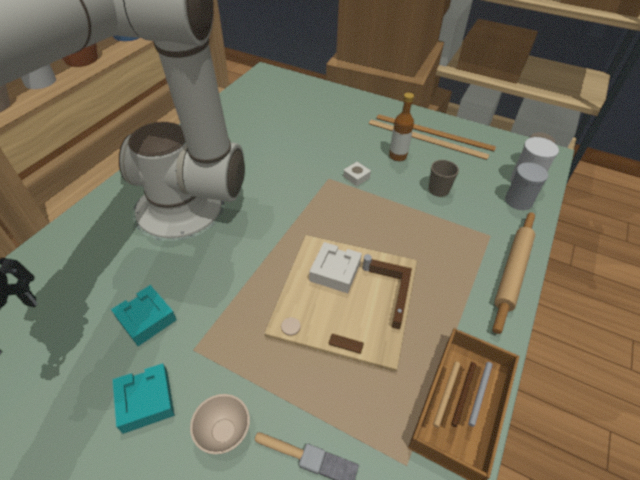

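The top view shows the board with corners about (281,157), (397,134), (421,244), (303,270). The mould is near (333,219), the post near (314,194), and the bars meet at (306,156). The teal blocks are decoys.

```bash
cat > h.py <<'E'
from workcell import *
import cv2,numpy as np
def ray(n,uv,z):
    k=get_calibration(n);R=cv2.Rodrigues(np.array(k["rvec"]))[0];C=-R.T@np.array(k["tvec"])
    uv=np.atleast_2d(uv).astype(float)
    d=np.c_[(uv[:,0]-k["cx"])/k["fx"],(uv[:,1]-k["cy"])/k["fy"],np.ones(len(uv))]@R
    return (C+d*((z-C[2])/d[:,2])[:,None])[:,:2]
def pix(n,P):
    k=get_calibration(n);K=np.array([[k["fx"],0,k["cx"]],[0,k["fy"],k["cy"]],[0,0,1.]])
    return cv2.projectPoints(np.array(P,float).reshape(-1,3),np.array(k["rvec"]),np.array(k["tvec"]),K,None)[0].reshape(-1,2)
def big(m):
    n,l,s,c=cv2.connectedComponentsWithStats(m.astype(np.uint8)); return (l==1+np.argmax(s[1:,4]))
E
python3 - <<'E'
from h import *
c=camera("top"); hsv=cv2.cvtColor(c,cv2.COLOR_RGB2HSV)
for p in [(333,219),(318,210),(314,194),(380,220),(300,220),(309,175),(440,200),(397,178),(407,228),(345,205)]: print(p,c[p[1],p[0]],hsv[p[1],p[0]])
print(ray("top",[(281,157),(397,134),(421,244),(303,270)],.018))
cv2.imwrite("pics/crop0.png",cv2.resize(c[125:280,270:430],None,fx=4,fy=4,interpolation=cv2.INTER_CUBIC)[:600,:,::-1])
E
```

```text
(333, 219) [192 190 194] [135   5 194]
(318, 210) [193 192 199] [124   9 199]
(314, 194) [155 158 166] [112  17 166]
(380, 220) [185 157 121] [ 17  88 185]
(300, 220) [195 175 135] [ 20  78 195]
(309, 175) [71 42 30] [  9 147  71]
(440, 200) [161 140 119] [ 15  67 161]
(397, 178) [68 41 31] [  8 139  68]
(407, 228) [194 182 168] [ 16  34 194]
(345, 205) [192 190 196] [130   8 196]
[[ 0.66873324  0.12441813]
 [ 0.72846092 -0.17569977]
 [ 0.44248514 -0.23260669]
 [ 0.37740292  0.06814633]]
```

View pics/crop0.png

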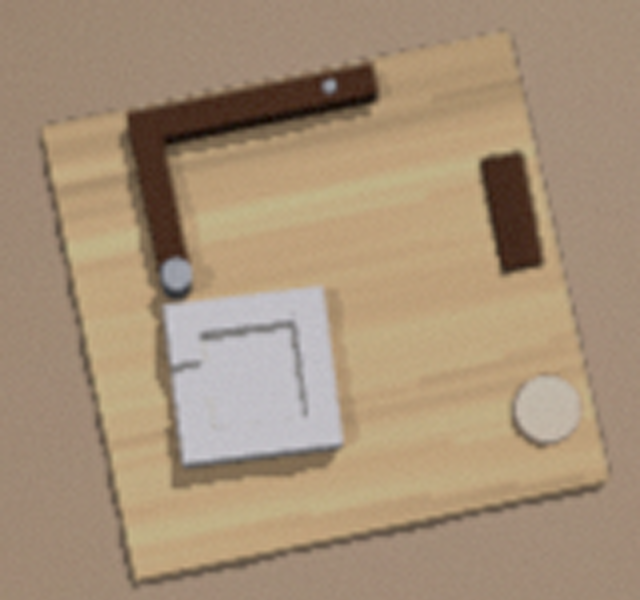

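The crop shows the mould with its mouth to the left. Its top-left corner is just below the post at crop (175,275), and the disc and rib are on the right. Next I measure the poses.

```bash
cat >> h.py <<'E'
def wrap(a): return (a+45)%90-45
def quad(n,mask,z,full=False):
    m=cv2.morphologyEx(mask.astype(np.uint8),cv2.MORPH_CLOSE,np.ones((9,9)) if full else np.ones((3,3)))
    cs=cv2.findContours(m,cv2.RETR_EXTERNAL,cv2.CHAIN_APPROX_NONE)[0]
    P=ray(n,max(cs,key=cv2.contourArea)[:,0],z)
    (c,s,a)=cv2.minAreaRect((P*1000).astype(np.float32))
    return np.round(c,1),np.round(s,1),round(wrap(a),2)
def white(c,near,r=80):
    hsv=cv2.cvtColor(c,cv2.COLOR_RGB2HSV); m=(hsv[...,1]<30)&(hsv[...,2]>172)
    w=np.zeros(m.shape,bool); u,v=map(int,near); w[v-r:v+r,u-r:u+r]=1
    m=cv2.morphologyEx((m&w).astype(np.uint8),cv2.MORPH_OPEN,np.ones((5,5)))
    return big(m)
E
python3 - <<'E'
from h import *
c=camera("top"); hsv=cv2.cvtColor(c,cv2.COLOR_RGB2HSV)
print("mould",quad("top",white(c,(333,219),45),.058,True))
# wood: saturation/hue vs mat
w=np.zeros(c.shape[:2],np.uint8); w[125:280,270:430]=1
rb=c[...,0].astype(int)-c[...,2]
b=((rb>50)&(c[...,0]>140)&(w>0)).astype(np.uint8)
b=big(cv2.morphologyEx(b,cv2.MORPH_OPEN,np.ones((3,3))))
P=cv2.convexHull(np.argwhere(b)[:,::-1].astype(np.float32)); 
m=np.zeros_like(w); cv2.fillPoly(m,[P.astype(np.int32)],1); print("board",quad("top",m,.018))
d=(c.max(2)<95)&(w>0)&(rb>20); d=big(d)
ys,xs=np.nonzero(d); 
Pw=ray("top",np.c_[xs,ys],.048)*1000
print("bars hull rect",cv2.minAreaRect(Pw.astype(np.float32)))
p=np.zeros_like(w);p[186:201,306:322]=1
s=(hsv[...,1]<45)&(p>0)&(c.max(2)>115)
s[199:]=0
ys,xs=np.nonzero(big(s)); print("post px",xs.min(),xs.max(),ys.min(),ys.max(),xs.mean(),ys.mean(),ray("top",(xs.mean(),ys.mean()),.063),"area",len(xs))
E
```

```text
mould (array([505.2,  -7.8]), array([98.5, 98.5]), 6.91)
board (array([556.2, -54.1]), array([300.7, 310.6]), 11.6)
bars hull rect ((637.7692260742188, -15.156021118164062), (101.15869140625, 159.920166015625), 11.68063735961914)
post px 311 317 190 196 314.0 193.0 [[0.56711997 0.03942867]] area 45
```

The rows are not in the units I measure in: shifts go in shares of 80 cm and turns go in shares of pi/2 rad. I convert before sending: 49.7 cm / 80 = 0.6213, 26.75 cm / 80 = 0.3344, -0.172 rad / 1.5708 = -0.1095.

Request:
servo_tool(
  moves=[
    [0.0625,0.1125,0,0],
    [0.125,0.225,-0.025,-0.0255],
    [0.1875,0.35,-0.05,-0.0509],
    [0.25,0.475,-0.0875,-0.0764],
    [0.3,0.5625,-0.1125,-0.0955],
    [0.3344,0.6213,-0.1375,-0.1095],
    [0.3344,0.6213,-0.1375,-0.1095],
    [0.3344,0.6213,-0.1375,-0.1095],
    [0.3344,0.6213,-0.1375,-0.1095],
    [0.3344,0.6213,-0.1375,-0.1095],
    [0.3344,0.6213,-0.1375,-0.1095],
    [0.3344,0.6213,-0.1375,-0.1095],
    [0.3344,0.6213,-0.1375,-0.1095],
    [0.3344,0.6213,-0.1375,-0.1095],
    [0.3344,0.6213,-0.1375,-0.1095],
    [0.3344,0.6213,-0.1375,-0.1095],
    [0.3344,0.6213,-0.1375,-0.1095],
    [0.3344,0.6213,-0.1375,-0.1095],
  ],
  claw=0.5,
)

```text
time: 1.7
ee_pos: [0.426, -0.0304, 0.1216]
tcp_rot: [180.0, -0.0, 6.9]
wrist_force: [0.1, -0.2, -0.1]
opening: 0.0426
grasp_force: 0.0
```

```bash
cat >> h.py <<'E'
J=np.array([551.5,-34.3]); JY=11.63
Rz=lambda a:np.array([[np.cos(a),-np.sin(a)],[np.sin(a),np.cos(a)]])
RJ=Rz(np.radians(JY))
def tojig(p): return RJ.T@(np.asarray(p)-J)
def fing(phi,s,d=12,h=11,press=0):
    a=np.radians(phi);n=np.array([np.cos(a),np.sin(a)]);t=np.array([np.sin(a),-np.cos(a)])
    return J+RJ@(np.array([30,70])-(110+h-press)*n+(s+d)*t), JY+phi
E
python3 - <<'E'
from h import *
p0=None
for phi in np.r_[-4.7:90:7j,90]:
    p,y=fing(phi,40.3-10*np.radians(phi+4.7)); print(round(phi,1),np.round(p,1),round(y,1))
for q in[(398,178),(407,228)]: print("by",tojig(ray("top",q,.027)[0]*1000))
c=camera("top"); print(quad("top",white(c,(333,219),45),.058,True)); o=get_obs(); print(o["ee_pos"],o["tcp_rot"],o["wrist_force"],o["opening"],o["time"])
cv2.imwrite("pics/s1.png",camera("scene")[180:400,220:460][...,::-1].repeat(2,0).repeat(2,1))
E
```

```text
-4.7 [453.  -26.2] 6.9
11.1 [474.3 -52.1] 22.7
26.9 [501.2 -71.6] 38.5
42.6 [531.9 -83.6] 54.3
58.4 [564.3 -87.5] 70.1
74.2 [596.4 -83.2] 85.8
90.0 [626.2 -71. ] 101.6
90.0 [626.2 -71. ] 101.6
by [  30.14900054 -150.17127045]
by [-100.09519686 -144.71709733]
(array([489.3, -64.7]), array([86.1, 43.3]), -3.79)
[ 0.42607335 -0.03054295  0.12166986] [ 1.79986493e+02 -3.02550176e-02  6.82638119e+00] [0.09589523 0.25862473 0.2843418 ] 0.0425591205421949 1.75
```

View pics/s1.png

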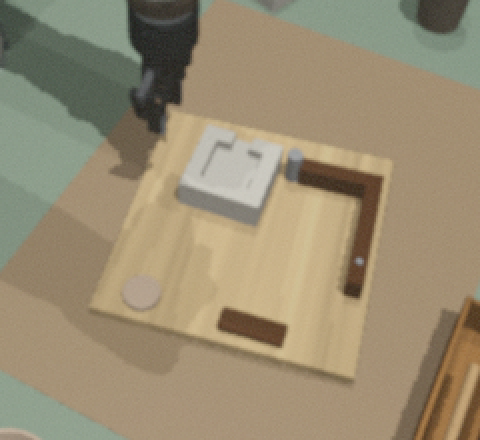

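The scene crop shows the gripper half open, just on the robot side of the mould, with the mould unmoved. I descend now.

In the tool's units: -9.3 cm / 80 = -0.1163, -8 cm / 80 = -0.1.

Request:
servo_tool(
  moves=[
    [0,0,-0.0375,0],
    [0,0,-0.075,0],
    [0,0,-0.1,0],
    [0,0,-0.1163,0],
    [0,0,-0.1163,0],
    [0,0,-0.1163,0],
    [0,0,-0.1163,0],
  ],
)

```text
time: 2.38
ee_pos: [0.4268, -0.0301, 0.0296]
tcp_rot: [180.0, -0.1, 6.9]
wrist_force: [0.9, -0.2, -0.4]
opening: 0.0425
grasp_force: 0.0
```

In the tool's units: 1.6 cm / 80 = 0.02, 1.4 cm / 80 = 0.0175.

Request:
servo_tool(
  moves=[
    [0.005,0.0006,0,0],
    [0.01,0.0013,0,0],
    [0.015,0.0019,0,0],
    [0.0175,0.0021,0,0],
    [0.02,0.0024,0,0],
    [0.02,0.0024,0,0],
  ],
)

```text
time: 2.88
ee_pos: [0.4427, -0.0276, 0.0283]
tcp_rot: [-180.0, -0.0, 6.9]
wrist_force: [-1.0, -0.2, 0.3]
opening: 0.0427
grasp_force: 0.0
```

In the tool's units: 0.4 cm / 80 = 0.005, 0.3 cm / 80 = 0.0038.

Request:
servo_tool(
  moves=[
    [0.0013,0.0001,0,0],
    [0.0025,0.0003,0,0],
    [0.0038,0.0004,0,0],
    [0.005,0.0006,0,0],
    [0.005,0.0006,0,0],
  ],
)

```text
time: 3.3
ee_pos: [0.4463, -0.0272, 0.0283]
tcp_rot: [-180.0, 0.0, 6.9]
wrist_force: [0.2, -0.7, -0.2]
opening: 0.0428
grasp_force: 0.0
```

In the tool's units: 0.4 cm / 80 = 0.005, 0.3 cm / 80 = 0.0038.

Request:
servo_tool(
  moves=[
    [0.0013,0.0001,0,0],
    [0.0025,0.0003,0,0],
    [0.0038,0.0005,0,0],
    [0.005,0.0006,0,0],
    [0.005,0.0006,0,0],
  ],
)

```text
time: 3.72
ee_pos: [0.4504, -0.0267, 0.0282]
tcp_rot: [-180.0, -0.0, 6.9]
wrist_force: [-1.2, -0.5, -0.6]
opening: 0.0426
grasp_force: 0.5
```

In the tool's units: 0.2 cm / 80 = 0.0025, 0.1 cm / 80 = 0.0013.

Request:
servo_tool(
  moves=[
    [0.0013,0.0001,0,0],
    [0.0025,0.0003,0,0],
    [0.0025,0.0003,0,0],
  ],
)

```text
time: 3.97
ee_pos: [0.4524, -0.0265, 0.0282]
tcp_rot: [-180.0, -0.0, 6.9]
wrist_force: [-0.6, -0.4, 0.4]
opening: 0.0428
grasp_force: 0.4
```

In the tool's units: 0.2 cm / 80 = 0.0025, 0.1 cm / 80 = 0.0013.

Request:
servo_tool(
  moves=[
    [0.0013,0.0001,0,0],
    [0.0025,0.0003,0,0],
    [0.0025,0.0003,0,0],
  ],
)

```text
time: 4.22
ee_pos: [0.4542, -0.0263, 0.0282]
tcp_rot: [180.0, 0.0, 6.9]
wrist_force: [-2.4, -0.5, 0.8]
opening: 0.0429
grasp_force: 1.2
```

In the tool's units: 0.2 cm / 80 = 0.0025, 0.1 cm / 80 = 0.0013.

Request:
servo_tool(
  moves=[
    [0.0013,0.0001,0,0],
    [0.0025,0.0003,0,0],
    [0.0025,0.0003,0,0],
  ],
)

```text
time: 4.47
ee_pos: [0.4543, -0.0264, 0.0282]
tcp_rot: [180.0, 0.2, 6.9]
wrist_force: [-13.9, -2.5, 9.2]
opening: 0.0423
grasp_force: 7.0
```

Run:
```python
from h import *
c=camera("scene"); hsv=cv2.cvtColor(c,cv2.COLOR_RGB2HSV)
cv2.imwrite("pics/s2.png",cv2.resize(c[220:320,280:430],None,fx=5,fy=5,interpolation=cv2.INTER_CUBIC)[...,::-1])
o=get_obs();print(o["wrist_force"],o["torque"])
```

```text
[-14.04169672  -2.2936105    9.35091202] [-0.32906314  2.56670742  0.21707068]
```

View pics/s2.png

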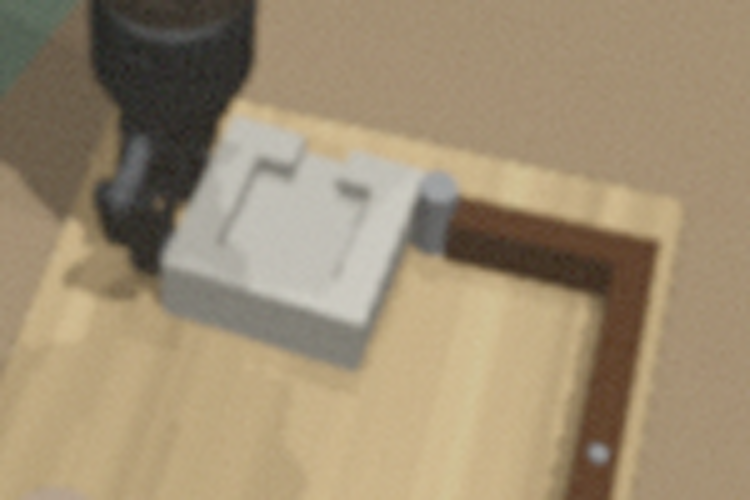

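The mould is now touching the post at crop (430,190), with about 14 N on the wrist. I back off, narrow the fingers and shift them to the right for a better lever.

In the tool's units: -0.86 cm / 80 = -0.0108, -0.5 cm / 80 = -0.0063.

Request:
servo_tool(
  moves=[
    [-0.0038,-0.0005,0,0],
    [-0.0063,-0.0008,0,0],
    [-0.0063,-0.0008,0,0],
    [-0.0063,-0.005,0,0],
    [-0.005,-0.0108,0,0],
    [-0.005,-0.0108,0,0],
    [-0.005,-0.0108,0,0],
    [-0.005,-0.0108,0,0],
  ],
  claw=0.7,
)

```text
time: 5.18
ee_pos: [0.4523, -0.0348, 0.0283]
tcp_rot: [-180.0, -0.0, 6.9]
wrist_force: [0.9, -0.7, 0.4]
opening: 0.026
grasp_force: 0.0
```

Run:
```python
from h import *
o=get_obs();print(o["ee_pos"],o["wrist_force"],o["opening"])
for k in (0,10):
  q=None
  for phi in np.arange(-4.7,91,4):
    p,y=fing(phi,40.3-k*np.radians(phi+4.7),d=20,h=9.7)
    if q is None:q=p
    print(round(phi,1),np.round(p,1),np.round((p-q)/10,2),round(np.radians(phi+4.7),3))
```

```text
[ 0.45231955 -0.03481723  0.02825867] [ 0.9419511  -0.67452017  0.36409937] 0.025964552356072496
-4.7 [455.2 -34. ] [0. 0.] 0.0
-0.7 [460.7 -41.6] [ 0.55 -0.76] 0.07
3.3 [466.6 -48.8] [ 1.14 -1.48] 0.14
7.3 [473.1 -55.6] [ 1.79 -2.16] 0.209
11.3 [480.  -61.9] [ 2.48 -2.79] 0.279
15.3 [487.4 -67.7] [ 3.21 -3.37] 0.349
19.3 [495.1 -72.9] [ 3.99 -3.89] 0.419
23.3 [503.2 -77.7] [ 4.79 -4.37] 0.489
27.3 [511.5 -81.8] [ 5.63 -4.78] 0.559
31.3 [520.2 -85.4] [ 6.5  -5.14] 0.628
35.3 [529.1 -88.3] [ 7.39 -5.43] 0.698
39.3 [538.1 -90.6] [ 8.29 -5.66] 0.768
43.3 [547.3 -92.3] [ 9.21 -5.83] 0.838
47.3 [556.6 -93.3] [10.14 -5.93] 0.908
51.3 [566.  -93.7] [11.08 -5.97] 0.977
55.3 [575.3 -93.4] [12.01 -5.95] 1.047
59.3 [584.7 -92.5] [12.94 -5.85] 1.117
63.3 [593.9 -91. ] [13.87 -5.7 ] 1.187
67.3 [603.  -88.7] [14.77 -5.47] 1.257
71.3 [611.9 -85.9] [15.67 -5.19] 1.326
75.3 [620.6 -82.4] [16.54 -4.85] 1.396
79.3 [629.  -78.4] [17.38 -4.44] 1.466
83.3 [637.1 -73.8] [18.19 -3.98] 1.536
87.3 [644.9 -68.6] [18.97 -3.46] 1.606
-4.7 [455.2 -34. ] [0. 0.] 0.0
-0.7 [460.5 -40.9] [ 0.53 -0.69] 0.07
3.3 [466.3 -47.4] [ 1.11 -1.35] 0.14
7.3 [472.4 -53.6] [ 1.72 -1.96] 0.209
11.3 [478.9 -59.3] [ 2.37 -2.53] 0.279
15.3 [485.8 -64.6] [ 3.06 -3.06] 0.349
19.3 [492.9 -69.3] [ 3.77 -3.54] 0.419
23.3 [500.4 -73.7] [ 4.51 -3.97] 0.489
27.3 [508.  -77.5] [ 5.28 -4.35] 0.559
31.3 [515.9 -80.8] [ 6.07 -4.68] 0.628
35.3 [524.  -83.5] [ 6.88 -4.96] 0.698
39.3 [532.2 -85.8] [ 7.7  -5.18] 0.768
43.3 [540.5 -87.5] [ 8.53 -5.35] 0.838
47.3 [548.9 -88.7] [ 9.37 -5.47] 0.908
51.3 [557.3 -89.3] [10.21 -5.53] 0.977
55.3 [565.7 -89.3] [11.05 -5.54] 1.047
59.3 [574.1 -88.9] [11.89 -5.49] 1.117
63.3 [582.4 -87.9] [12.72 -5.39] 1.187
67.3 [590.6 -86.3] [13.54 -5.23] 1.257
71.3 [598.7 -84.3] [14.35 -5.03] 1.326
75.3 [606.6 -81.7] [15.14 -4.77] 1.396
79.3 [614.3 -78.6] [15.91 -4.46] 1.466
83.3 [621.8 -75.1] [16.66 -4.11] 1.536
87.3 [629.1 -71.1] [17.38 -3.71] 1.606
```

Run:
```python
from h import *
q=np.array([452.3,-34.7])
for phi in np.arange(-4.7,93,2):
    p,y=fing(phi,40.3-10*np.radians(phi+4.7),d=20,h=9.7,press=1)
    print(round(phi,1),*np.round((p-q)/10,2),round(np.radians(phi+4.7),3))
```

```text
-4.7 0.39 0.08 0.0
-2.7 0.65 -0.26 0.035
-0.7 0.92 -0.6 0.07
1.3 1.2 -0.93 0.105
3.3 1.5 -1.25 0.14
5.3 1.8 -1.56 0.175
7.3 2.11 -1.86 0.209
9.3 2.43 -2.14 0.244
11.3 2.76 -2.42 0.279
13.3 3.09 -2.69 0.314
15.3 3.44 -2.94 0.349
17.3 3.79 -3.18 0.384
19.3 4.15 -3.41 0.419
21.3 4.52 -3.63 0.454
23.3 4.89 -3.84 0.489
25.3 5.27 -4.03 0.524
27.3 5.65 -4.21 0.559
29.3 6.04 -4.38 0.593
31.3 6.44 -4.54 0.628
33.3 6.83 -4.68 0.663
35.3 7.24 -4.81 0.698
37.3 7.64 -4.93 0.733
39.3 8.05 -5.03 0.768
41.3 8.46 -5.12 0.803
43.3 8.88 -5.2 0.838
45.3 9.29 -5.26 0.873
47.3 9.71 -5.31 0.908
49.3 10.13 -5.35 0.942
51.3 10.54 -5.37 0.977
53.3 10.96 -5.38 1.012
55.3 11.38 -5.37 1.047
57.3 11.8 -5.35 1.082
59.3 12.21 -5.32 1.117
61.3 12.63 -5.28 1.152
63.3 13.04 -5.22 1.187
65.3 13.45 -5.15 1.222
67.3 13.85 -5.06 1.257
69.3 14.26 -4.97 1.292
71.3 14.65 -4.86 1.326
73.3 15.05 -4.74 1.361
75.3 15.44 -4.6 1.396
77.3 15.82 -4.45 1.431
79.3 16.2 -4.29 1.466
81.3 16.58 -4.12 1.501
83.3 16.94 -3.94 1.536
85.3 17.31 -3.74 1.571
87.3 17.66 -3.54 1.606
89.3 18.01 -3.32 1.641
91.3 18.35 -3.09 1.676
```

In the tool's units: 0.92 cm / 80 = 0.0115, 0.78 cm / 80 = 0.0098, 0.07 rad / 1.5708 = 0.0446.

Request:
servo_tool(
  moves=[
    [0.0025,0.0005,0,0],
    [0.0049,0.001,0,0],
    [0.0065,-0.0011,0,0.0108],
    [0.0081,-0.0033,0,0.0223],
    [0.0098,-0.0054,0,0.0331],
    [0.0115,-0.0075,0,0.0446],
    [0.0115,-0.0075,0,0.0446],
  ],
)

```text
time: 5.77
ee_pos: [0.4607, -0.0409, 0.0281]
tcp_rot: [180.0, 0.1, 11.0]
wrist_force: [-6.1, -1.7, 4.4]
opening: 0.0258
grasp_force: 3.0
```

In the tool's units: -1.26 cm / 80 = -0.0158, 1.19 cm / 80 = 0.0149, 0.139 rad / 1.5708 = 0.0885.

Request:
servo_tool(
  moves=[
    [0.0018,-0.0021,0,0.0108],
    [0.0035,-0.0041,0,0.0223],
    [0.0054,-0.0061,0,0.0331],
    [0.0073,-0.0081,0,0.0446],
    [0.0091,-0.0101,0,0.0554],
    [0.011,-0.012,0,0.0668],
    [0.0129,-0.0139,0,0.0777],
    [0.0149,-0.0158,0,0.0885],
  ],
)

```text
time: 6.43
ee_pos: [0.4722, -0.0535, 0.0281]
tcp_rot: [-180.0, 0.2, 18.9]
wrist_force: [-8.3, -3.6, 4.5]
opening: 0.0259
grasp_force: 4.2
```

Run:
```python
from h import *
o=get_obs();print(o["ee_pos"],o["wrist_force"],o["torque"])
c=camera("scene")
cv2.imwrite("pics/s3.png",cv2.resize(c[220:320,280:430],None,fx=5,fy=5,interpolation=cv2.INTER_CUBIC)[...,::-1])
```

```text
[ 0.47215896 -0.05350538  0.02806563] [-8.25487707 -3.56598248  4.48953309] [-0.35611588  1.52254512  0.13569316]
```

View pics/s3.png

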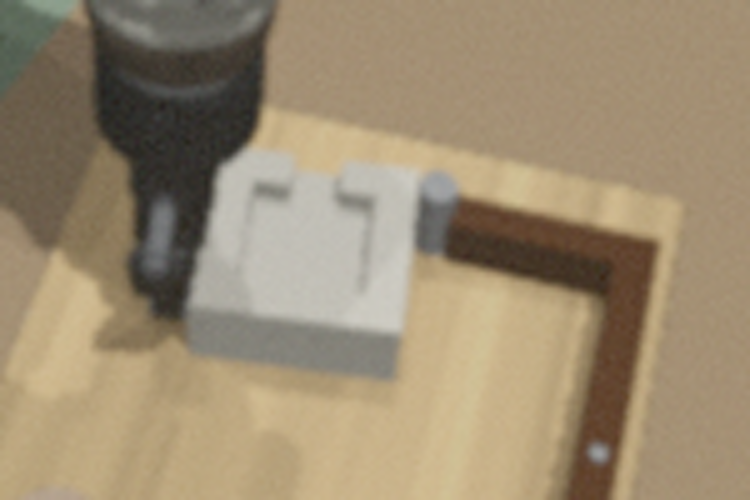

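The picture shows the mould rotating about the post and the fingers flat on its near face.

In the tool's units: 2.01 cm / 80 = 0.0251, -1.33 cm / 80 = -0.0166, 0.21 rad / 1.5708 = 0.1337.

Request:
servo_tool(
  moves=[
    [0.0019,-0.0018,0,0.0108],
    [0.0038,-0.0036,0,0.0223],
    [0.0059,-0.0054,0,0.0331],
    [0.0079,-0.0071,0,0.0446],
    [0.0099,-0.0089,0,0.0554],
    [0.012,-0.0105,0,0.0668],
    [0.0141,-0.0121,0,0.0777],
    [0.0163,-0.0136,0,0.0891],
    [0.0185,-0.0151,0,0.0999],
    [0.0206,-0.0166,0,0.1114],
    [0.0229,-0.0181,0,0.1222],
    [0.0251,-0.0195,0,0.1337],
  ],
)

```text
time: 7.48
ee_pos: [0.4923, -0.0695, 0.0281]
tcp_rot: [-180.0, 0.2, 31.0]
wrist_force: [-7.1, -5.4, 4.1]
opening: 0.0258
grasp_force: 4.7
```

In the tool's units: 2.68 cm / 80 = 0.0335, 2.29 cm / 80 = 0.0286, 0.244 rad / 1.5708 = 0.1553.

Request:
servo_tool(
  moves=[
    [0.0023,-0.0014,0,0.0108],
    [0.0046,-0.0028,0,0.0223],
    [0.0069,-0.0041,0,0.0331],
    [0.0093,-0.0054,0,0.0446],
    [0.0116,-0.0066,0,0.0554],
    [0.014,-0.0078,0,0.0668],
    [0.0164,-0.0089,0,0.0777],
    [0.0188,-0.01,0,0.0891],
    [0.0211,-0.0111,0,0.0999],
    [0.0236,-0.0121,0,0.1108],
    [0.0261,-0.0131,0,0.1222],
    [0.0286,-0.0141,0,0.1331],
    [0.031,-0.015,0,0.1445],
    [0.0335,-0.0159,0,0.1553],
  ],
)

```text
time: 8.65
ee_pos: [0.5192, -0.083, 0.0281]
tcp_rot: [180.0, 0.2, 44.9]
wrist_force: [-7.3, -9.0, 2.9]
opening: 0.0258
grasp_force: 5.9
```

Run:
```python
from h import *
o=get_obs();print(o["ee_pos"],o["wrist_force"],o["torque"])
c=camera("scene")
cv2.imwrite("pics/s4.png",cv2.resize(c[220:320,280:430],None,fx=5,fy=5,interpolation=cv2.INTER_CUBIC)[...,::-1])
```

```text
[ 0.51919217 -0.08297099  0.02810743] [-7.2953252  -8.97471614  2.91563878] [-1.69219971  1.42805451  0.15707688]
```

View pics/s4.png

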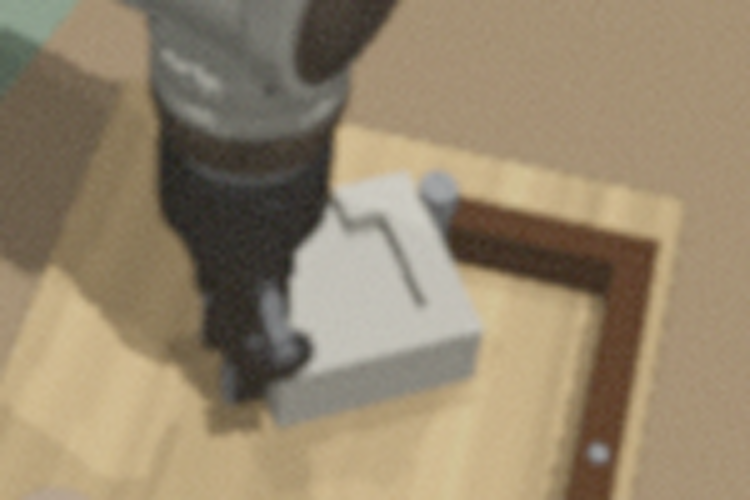

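The mould is about half turned and leaning on the post at crop (435,200). I carry on with slightly less press.

In the tool's units: 3.25 cm / 80 = 0.0406, -0.67 cm / 80 = -0.0084, 0.279 rad / 1.5708 = 0.1776.

Request:
servo_tool(
  moves=[
    [0.0021,-0.0013,0,0.0108],
    [0.0046,-0.0021,0,0.0223],
    [0.0071,-0.003,0,0.0331],
    [0.0096,-0.0038,0,0.0446],
    [0.0121,-0.0045,0,0.0554],
    [0.0148,-0.0051,0,0.0668],
    [0.0173,-0.0058,0,0.0777],
    [0.0199,-0.0063,0,0.0891],
    [0.0224,-0.0068,0,0.0999],
    [0.025,-0.0073,0,0.1108],
    [0.0275,-0.0076,0,0.1222],
    [0.0301,-0.008,0,0.1331],
    [0.0328,-0.0084,0,0.1445],
    [0.0354,-0.0086,0,0.1553],
    [0.038,-0.0089,0,0.1668],
    [0.0406,-0.0091,0,0.1776],
  ],
)

```text
time: 10.03
ee_pos: [0.5525, -0.0904, 0.0281]
tcp_rot: [180.0, 0.2, 60.9]
wrist_force: [-3.5, -9.6, 1.8]
opening: 0.0259
grasp_force: 4.9
```

In the tool's units: 3.31 cm / 80 = 0.0414, -0.07 cm / 80 = -0.0009, 0.07 rad / 1.5708 = 0.0446.

Request:
servo_tool(
  moves=[
    [0.0025,-0.0004,0,0.0108],
    [0.005,-0.0006,0,0.0223],
    [0.0076,-0.0008,0,0.0331],
    [0.0103,-0.0009,0,0.0446],
    [0.0129,-0.0009,0,0.0554],
    [0.0155,-0.0008,0,0.0668],
    [0.0181,-0.0006,0,0.0777],
    [0.0208,-0.0005,0,0.0891],
    [0.0234,-0.0004,0,0.0999],
    [0.0259,-0.0001,0,0.1108],
    [0.0285,0.0001,0,0.1222],
    [0.0311,0.0004,0,0.1331],
    [0.0338,0.0008,0,0.1445],
    [0.0363,0.0011,0,0.1553],
    [0.0389,0.0015,0,0.1668],
    [0.0414,0.002,0,0.1776],
  ],
)

```text
time: 11.37
ee_pos: [0.5863, -0.0891, 0.0282]
tcp_rot: [179.9, 0.2, 76.9]
wrist_force: [0.2, -10.9, -0.4]
opening: 0.0258
grasp_force: 5.2
```

Run:
```python
from h import *
o=get_obs();print(o["ee_pos"],o["wrist_force"],o["torque"])
c=camera("scene")
cv2.imwrite("pics/s5.png",cv2.resize(c[220:320,280:430],None,fx=5,fy=5,interpolation=cv2.INTER_CUBIC)[...,::-1])
```

```text
[ 0.58625681 -0.08910603  0.0282262 ] [  0.2046723  -10.91111979  -0.43093852] [-2.05916244 -0.03198072  0.13266963]
```

View pics/s5.png

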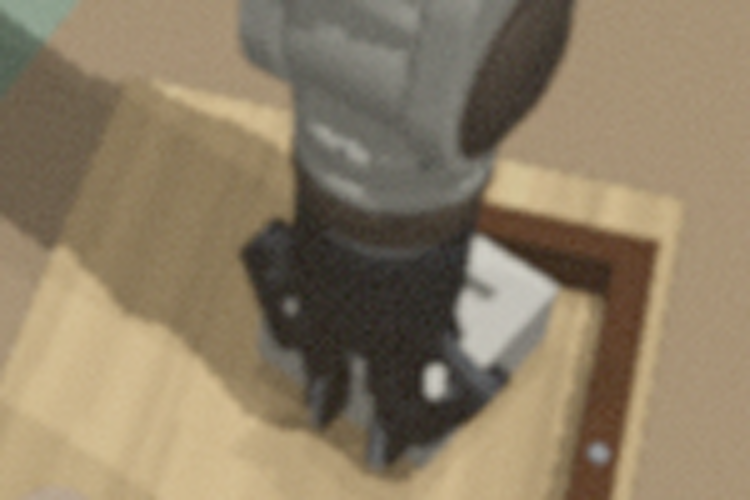

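In the tool's units: 2.75 cm / 80 = 0.0344, 2.37 cm / 80 = 0.0296, 0.244 rad / 1.5708 = 0.1553.

Request:
servo_tool(
  moves=[
    [0.0025,0.0004,0,0.0108],
    [0.005,0.0008,0,0.0223],
    [0.0075,0.0013,0,0.0331],
    [0.0101,0.0018,0,0.0446],
    [0.0125,0.0025,0,0.0554],
    [0.015,0.0031,0,0.0668],
    [0.0175,0.0039,0,0.0777],
    [0.02,0.0046,0,0.0891],
    [0.0225,0.0055,0,0.0999],
    [0.0249,0.0064,0,0.1108],
    [0.0273,0.0074,0,0.1222],
    [0.0296,0.0083,0,0.1331],
    [0.032,0.0093,0,0.1445],
    [0.0344,0.0103,0,0.1553],
  ],
)

```text
time: 12.58
ee_pos: [0.6143, -0.081, 0.0283]
tcp_rot: [179.9, 0.2, 90.8]
wrist_force: [2.9, -10.0, -0.9]
opening: 0.0259
grasp_force: 5.3
```

In the tool's units: 1.46 cm / 80 = 0.0183, 1.11 cm / 80 = 0.0139, 0.14 rad / 1.5708 = 0.0891.

Request:
servo_tool(
  moves=[
    [0.0024,0.0009,0,0.0108],
    [0.0048,0.0019,0,0.0223],
    [0.007,0.003,0,0.0331],
    [0.0093,0.0041,0,0.0446],
    [0.0116,0.0053,0,0.0554],
    [0.0139,0.0064,0,0.0668],
    [0.016,0.0076,0,0.0777],
    [0.0183,0.0089,0,0.0891],
  ],
)

```text
time: 13.25
ee_pos: [0.6291, -0.0737, 0.0284]
tcp_rot: [179.9, 0.2, 98.9]
wrist_force: [3.2, -9.6, -1.4]
opening: 0.0256
grasp_force: 4.8
```

In the tool's units: 0.35 cm / 80 = 0.0044, 0.26 cm / 80 = 0.0033, 0.035 rad / 1.5708 = 0.0223.

Request:
servo_tool(
  moves=[
    [0.0011,0.0006,0,0.0057],
    [0.0023,0.0013,0,0.0108],
    [0.0033,0.0019,0,0.0166],
    [0.0044,0.0025,0,0.0223],
  ],
)

```text
time: 13.58
ee_pos: [0.6326, -0.0716, 0.0284]
tcp_rot: [179.9, 0.2, 100.9]
wrist_force: [3.9, -8.8, -1.4]
opening: 0.0252
grasp_force: 4.7
```

In the tool's units: 0.14 cm / 80 = 0.0018, 0.12 cm / 80 = 0.0015, 0.014 rad / 1.5708 = 0.0089.

Request:
servo_tool(
  moves=[
    [0.0008,0.0006,0,0.0038],
    [0.0015,0.0013,0,0.0076],
    [0.0018,0.0018,0,0.0089],
    [0.0018,0.0018,0,0.0089],
  ],
)

```text
time: 13.92
ee_pos: [0.6333, -0.0711, 0.0283]
tcp_rot: [-180.0, 0.3, 101.6]
wrist_force: [0.5, -13.6, -1.0]
opening: 0.0254
grasp_force: 6.7
```

In the tool's units: -28 cm / 80 = -0.35, -25 cm / 80 = -0.3125, -0.5 rad / 1.5708 = -0.3183.

Request:
servo_tool(
  moves=[
    [0.0013,-0.0063,0,0],
    [0.005,-0.025,0,0],
    [0.0075,-0.0375,0,0],
    [0.0075,-0.0375,0.05,0],
    [0.0075,-0.0375,0.1,0],
    [-0.025,-0.075,0.125,0],
    [-0.075,-0.125,0.125,0],
    [-0.125,-0.1625,0.125,-0.0637],
    [-0.175,-0.2125,0.125,-0.1273],
    [-0.2125,-0.2625,0.125,-0.191],
    [-0.25,-0.3125,0.125,-0.2546],
    [-0.25,-0.35,0.125,-0.3183],
    [-0.25,-0.35,0.125,-0.3183],
    [-0.25,-0.35,0.125,-0.3183],
  ],
)

```text
time: 15.08
ee_pos: [0.4296, -0.3544, 0.1284]
tcp_rot: [180.0, 0.1, 72.7]
wrist_force: [0.4, 0.7, -0.3]
opening: 0.0257
grasp_force: 0.0
```

Run:
```python
from h import *
o=get_obs();print(o["ee_pos"],o["wrist_force"],o["time"])
c=camera("top"); m=white(c,pix("top",[.62,-.01,.058])[0],45)
C,s,a=quad("top",m,.058,True); print(C,s,a,"jig",tojig(C),wrap(a-JY))
cv2.imwrite("pics/crop6.png",cv2.resize(c[125:280,270:430],None,fx=4,fy=4,interpolation=cv2.INTER_CUBIC)[:600,:,::-1])
```

```text
[ 0.42962189 -0.35441496  0.12838143] [ 0.37517506  0.68847633 -0.33713179] 15.0833
[602.1 -14.4] [100.3  98.6] 11.61 jig [53.57283034  9.29095526] -0.020000000000003126
```

View pics/crop6.png

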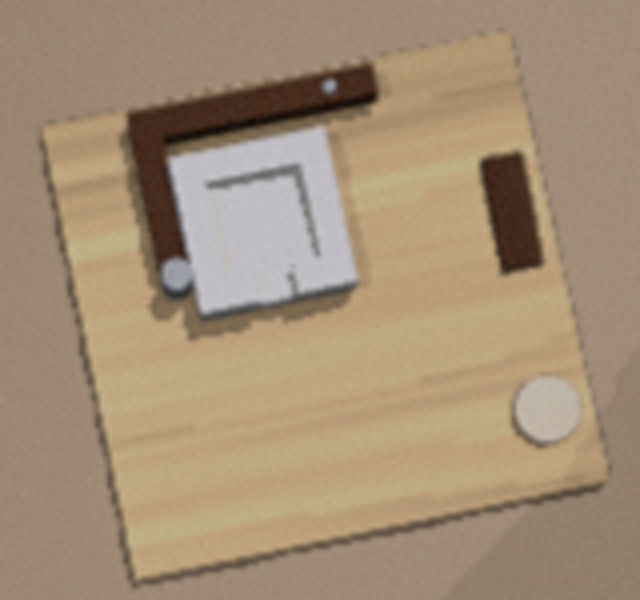

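The mould is square and against the side bar, about 16 mm short of the end bar, with its mouth facing the open front. I now go behind the mouth face.

In the tool's units: 32.25 cm / 80 = 0.4031, 9.39 cm / 80 = 0.1174, -1.066 rad / 1.5708 = -0.6786.

Request:
servo_tool(
  moves=[
    [0.0125,0.05,0,-0.0637],
    [0.025,0.1,0,-0.1273],
    [0.05,0.15,0,-0.191],
    [0.075,0.2,0,-0.2546],
    [0.0875,0.25,0,-0.3183],
    [0.1,0.3,0,-0.382],
    [0.1125,0.35,0,-0.4456],
    [0.1174,0.3875,0,-0.5093],
    [0.1174,0.4031,0,-0.573],
    [0.1174,0.4031,0,-0.6366],
    [0.1174,0.4031,0,-0.6786],
    [0.1174,0.4031,0,-0.6786],
    [0.1174,0.4031,-0.05,-0.6786],
    [0.1174,0.4031,-0.0875,-0.6786],
    [0.1174,0.4031,-0.1125,-0.6786],
    [0.1174,0.4031,-0.125,-0.6786],
    [0.1174,0.4031,-0.125,-0.6786],
    [0.1174,0.4031,-0.125,-0.6786],
  ],
  claw=0.5,
)

```text
time: 16.63
ee_pos: [0.527, -0.0261, 0.0289]
tcp_rot: [-180.0, -0.0, 12.0]
wrist_force: [0.2, -0.3, 1.3]
opening: 0.0427
grasp_force: 0.0
```

Request:
servo_tool(
  moves=[
    [0,0,0,0],
    [0,0,0,0],
  ],
)

```text
time: 16.8
ee_pos: [0.5279, -0.0262, 0.0301]
tcp_rot: [180.0, -0.1, 12.0]
wrist_force: [1.0, 0.5, 0.3]
opening: 0.0429
grasp_force: 0.0
```

In the tool's units: 1.32 cm / 80 = 0.0165, 1.2 cm / 80 = 0.015, -0.006 rad / 1.5708 = -0.0038.

Request:
servo_tool(
  moves=[
    [0.0013,-0.0058,-0.0013,-0.0038],
    [0.005,-0.005,-0.0025,-0.0038],
    [0.01,-0.0038,-0.0025,-0.0038],
    [0.015,-0.0028,-0.0025,-0.0038],
    [0.0165,-0.0025,-0.0025,-0.0038],
    [0.0165,-0.0025,-0.0025,-0.0038],
  ],
)

```text
time: 17.3
ee_pos: [0.5403, -0.028, 0.0262]
tcp_rot: [-180.0, 0.0, 11.6]
wrist_force: [-0.8, 0.6, 0.2]
opening: 0.0429
grasp_force: 0.0
```

In the tool's units: 1.5 cm / 80 = 0.0188, 1.4 cm / 80 = 0.0175.

Request:
servo_tool(
  moves=[
    [0.0025,0.0005,0,0],
    [0.005,0.001,0,0],
    [0.0075,0.0015,0,0],
    [0.01,0.002,0,0],
    [0.0125,0.0025,0,0],
    [0.015,0.0031,0,0],
    [0.0163,0.0034,0,0],
    [0.0175,0.0036,0,0],
    [0.0188,0.0039,0,0],
    [0.0188,0.0039,0,0],
  ],
)

```text
time: 18.13
ee_pos: [0.5552, -0.0249, 0.0262]
tcp_rot: [-180.0, -0.0, 11.6]
wrist_force: [-0.3, -0.4, -0.5]
opening: 0.0428
grasp_force: 0.2
```

In the tool's units: 0.4 cm / 80 = 0.005, 0.02 cm / 80 = 0.0003.

Request:
servo_tool(
  moves=[
    [0.0013,0.0003,0,0],
    [0.0025,0.0005,0,0],
    [0.0038,0.0008,0,0],
    [0.005,0.001,0,0],
    [0.005,0.001,0,0],
  ],
)

```text
time: 18.55
ee_pos: [0.5592, -0.0241, 0.0263]
tcp_rot: [-180.0, -0.0, 11.6]
wrist_force: [-0.3, -0.5, -0.5]
opening: 0.043
grasp_force: 0.2
```

In the tool's units: 0.1 cm / 80 = 0.0013, 0.02 cm / 80 = 0.0003.

Request:
servo_tool(
  moves=[
    [0.0013,0.0003,0,0],
    [0.0013,0.0003,0,0],
  ],
)

```text
time: 18.72
ee_pos: [0.5597, -0.024, 0.0263]
tcp_rot: [180.0, 0.0, 11.6]
wrist_force: [-3.7, -1.5, 1.0]
opening: 0.0428
grasp_force: 1.9
```

In the tool's units: 0.09 cm / 80 = 0.0011, 0.05 cm / 80 = 0.0006.

Request:
servo_tool(
  moves=[
    [0.0006,0.0001,0,0],
    [0.0011,0.0003,0,0],
    [0.0011,0.0003,0,0],
  ],
)

```text
time: 18.97
ee_pos: [0.5597, -0.0241, 0.0263]
tcp_rot: [180.0, 0.1, 11.6]
wrist_force: [-9.5, -1.7, 5.2]
opening: 0.0427
grasp_force: 4.6
```

In the tool's units: 0.025 cm / 80 = 0.0003, 0.005 cm / 80 = 0.0001.

Request:
servo_tool(
  moves=[
    [0.0003,0.0001,0,0],
    [0.0003,0.0001,0,0],
    [0.0003,0.0001,0,0],
    [0.0003,0.0001,0,0],
    [0.0003,0.0001,0,0],
    [0.0003,0.0001,0,0],
    [0.0003,0.0001,0,0],
    [0.0003,0.0001,0,0],
    [0.0003,0.0001,0,0],
  ],
)

```text
time: 19.72
ee_pos: [0.5597, -0.0241, 0.0263]
tcp_rot: [180.0, 0.2, 11.6]
wrist_force: [-10.0, -3.1, 5.3]
opening: 0.0427
grasp_force: 5.3
```

In the tool's units: -31 cm / 80 = -0.3875, -27 cm / 80 = -0.3375, 0.8 rad / 1.5708 = 0.5093.

Request:
servo_tool(
  moves=[
    [-0.0025,-0.0005,0,0],
    [-0.0125,-0.0025,0,0],
    [-0.0313,-0.0063,0,0],
    [-0.0375,-0.0075,0.0375,0],
    [-0.0375,-0.0075,0.0875,0],
    [-0.0375,-0.0375,0.125,0],
    [-0.05,-0.0875,0.125,0.0637],
    [-0.0625,-0.1375,0.125,0.1273],
    [-0.0875,-0.1875,0.125,0.191],
    [-0.1,-0.2375,0.125,0.2546],
    [-0.1125,-0.2875,0.125,0.3183],
    [-0.125,-0.3375,0.125,0.382],
    [-0.1375,-0.3875,0.125,0.4456],
    [-0.1375,-0.3875,0.125,0.5093],
    [-0.1375,-0.3875,0.125,0.5093],
    [-0.1375,-0.3875,0.125,0.5093],
  ],
)

```text
time: 21.05
ee_pos: [0.4508, -0.3337, 0.1263]
tcp_rot: [180.0, -0.0, 57.2]
wrist_force: [-0.7, 0.7, -0.3]
opening: 0.0425
grasp_force: 0.0
```

Run:
```python
from h import *
o=get_obs();print(o["ee_pos"],o["time"])
c=camera("top"); m=white(c,pix("top",[.62,-.01,.058])[0],45)
C,s,a=quad("top",m,.058,True); print(C,s,a,"jig",tojig(C),wrap(a-JY))
cv2.imwrite("pics/crop7.png",cv2.resize(c[130:225,285:385],None,fx=6,fy=6,interpolation=cv2.INTER_CUBIC)[...,::-1])
```

```text
[ 0.45084822 -0.33372245  0.12625258] 21.05
[618.  -11.3] [99.2 98.6] 11.61 jig [69.77133213  9.12201805] -0.020000000000003126
```

View pics/crop7.png

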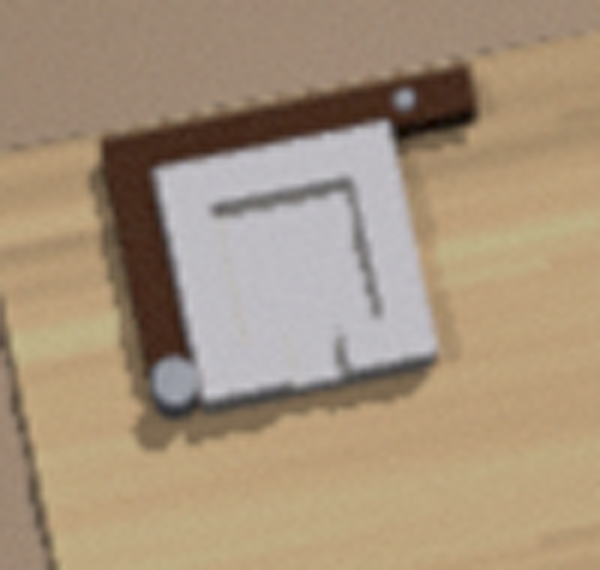

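The mould is home in the corner and square. Its mouth faces the front, and its position is within about 0.2 mm of the earlier flush reading at the side bar.

```bash
python3 -c "
from workcell import *
print(job_done())"
```

```text
the job is handed in; nothing more can be done
None
```

I turned the mould a quarter turn about the post and pushed it home in the jig's corner, square and mouth to the open front, then held it at about 11.7 N (10.5 N horizontal) for over half a second. The job is handed in; no verdict was returned.

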